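Tip the two upended cartons flat into their tray bays

ROBOT

A 6-joint arm with a two-finger parallel gripper is mounted at the origin on a cart in front of the work surface, level with it; the furniture and walls round the work are solid. World frame = base frame: x ahead of the robot, y to its left, z up, the work surface at z = 0. Lengths are in m, angles in rad, forces in N, time in s.
With the tool pointing down it reaches from about 0.35 to 0.85 m from the base axis. Payload 8.1 kg.
Tool frame: the origin (TCP) lies midway between the tips of the shut fingers; the grasp point (between the pads) lies 19 mm behind it; z points along the fingers, y is the direction in which the jaws open and shut (so a half turn about z gives the same grasp; the last joint's range is limited). The gripper opens to 93 mm and grips with 3 to 60 N. Pads are 15 mm wide; open, the fingers measure 128 mm over their backs; the gripper's body (75 mm by 188 mm) begins 65 mm behind the grasp point.
Start: joints at [1.195, 0.13, 1.488, -0, 1.523, -0.085], TCP at [0.172, 0.575, 0.219] pointing down, gripper open.
Joint ranges: [-2.96, 2.96], [-0.89, 2.26], [0.02, 2.5], [-1.34, 4.48], [0, 2.73], [-2.66, 2.66]. Speed limits (rad/s): [2.39, 2.39, 2.79, 3.14, 3.14, 3.14].

INTERFACE

Orientations are given as a rotation vector (axis times angle).
In Python, from plant import robot gives the robot as it stands. The module is installed in compiled form; this text tells all that it offers.
- The arm moves only by the shell command python3 -m pendant 'ROWS' [FORCE]. ROWS is JSON, a list of rows, each an object with "translation": the shift along the tool's x, y, z in mm, a list of three; "twist": the turn, a rotation vector about the tool's x, y, z in rad, a list of three; "grip": the opening, from -1 (shut) to 1 (fully open). A call has exactly 10 rows; each row shifts and turns the pose as measured when the row begins, along the tool's axes as they then stand; what a row does not reach is not made up. A row lasts 1/10 s, in which the tool goes at most 50 mm and 8.59 degrees, less where a joint would pass 70% of its speed; a pose out of reach is approached as far as the arm can. A call is refused whole if a number of a shift passes 50 or a number of a turn 0.15, either way. A call with a gripper value outside its range is refused whole. The fingers move at their own pace and stop on an object; FORCE is the grip in N (left out, the last holds). Time passes only in rows, so rows that do not move let the fingers close, or fill a call up. It gives the time, the measured TCP pose, the force and the opening at its end, in the units of the state.
- robot.read_state(): the state, without advancing time (a new reading comes with each control period).
- robot.read_camera(name): name is "scene" or "top" or "wrist"; returns (picture, depth): 480x640x3 uint8, red, green, blue; 480x640 float32, m along the optical axis (not along the pixel's ray), 0 where there is no reading.
- robot.camera_info(name): a dict with "vertical_fov" (degrees; the focal length in pixels is half the picture's height over the tangent of half this angle, whatever the lens; pixels are square), "cx", "cy" (the principal point, pixels), "cam_to_world" (4x4, takes a point from camera to world coordinates). Camera axes: x right, y up, looking along -z (the intrinsics and any distortion apply to the point x, -y, -z); pixel columns grow to the right and rows downward; lengths in m; the calibration is good to about 2 mm. A picture is of the moment at which its call begins: read the wrist's pose just before it. camera_info takes no time and is no camera call; for the wrist camera it gives the pose at the moment of the call.
- robot.close_job(): hands the job in, once; it reports no verdict.
The state is a dict: "t": time; "q": joint angles; "dq": joint speeds; "joint_torque": joint torques, N m; "tool_pos": TCP position; "orientation": TCP orientation; "force": force on the tool from outside, world axes, zero at the start; "wrist_torque": the same for the moment, N m; "opening": finger opening in m.
Only numpy, scipy, OpenCV 4.12 (cv2) and the standard library are available. Lean on these libraries where they do the work, as an engineer would, in place of code of your own. Each camera call takes 0.05 s, during which the arm holds its last target. There are 200 camera calls.

TASK

Two cartons have been left standing on end in the two bays of the low carton tray. Push each one over with the fingertips, towards the empty part of its bay, so that both lie flat and the right way up inside their own bays. Do not grasp or lift the cartons, and leave the two vials between them and everything else standing where they are.

Things in the scene. Friction and masses are not known exactly. Their poses are not given: they have to be found in the camera images.
- carton_tray: Low aluminium tray, 188 x 210 mm, fixed, at any yaw; floor 3 mm and walls 13 mm above the worktop, walls 4 mm thick. Origin on the worktop under its centre, z up, x along the bays. Two carton bays, 180 mm long (x -90 to +90) and 80 mm wide, centre lines y = +61 and y = -61 mm; between them a 34 mm wide lane with two vials
- carton_large: Larger printed carton, 60 x 95 x 50 mm (own x, y, z). Starts on end in the bay at tray y = +61 near its x = -90 mm end: own y (length) up, own z level, towards that end wall (4 to 15 mm gap), up to 0.1 rad askew. Origin: centre of the underside, the broad face now upright towards the empty part of the bay, 47.5 mm above the bay floor. Own z runs from underside to top face: up when it lies right.
- carton_large_centre (a point): Centre of the larger carton, 25 mm from its underside; axes as the carton's. Loose, about 55 to 110 g. A slow push near its upper end tips it over its lower edge without sliding; past 28 degrees it falls by itself and lies with its end about where that edge stood
- carton_small: Smaller printed carton, 55 x 90 x 45 mm (own x, y, z). Starts on end in the bay at tray y = -61 near its x = +90 mm end: own y (length) up, own z level, towards that end wall (4 to 20 mm gap), up to 0.1 rad askew. Origin: centre of the underside, the broad face now upright towards the empty part of the bay, 45 mm above the bay floor. Own z runs from underside to top face: up when it lies right.
- carton_small_centre (a point): Centre of the smaller carton, 22.5 mm from its underside; axes as the carton's. Loose, about 40 to 85 g. A slow push near its upper end tips it over its lower edge without sliding; past 28 degrees it falls by itself and lies with its end about where that edge stood
- vial_white: Glass sample vial with white cap, 22 mm across, 48 mm high, standing loose in the tray's middle lane; origin at the centre of its foot, z up. To be left alone
- vial_dark: Glass sample vial with dark cap, 22 mm across, 48 mm high, standing loose in the tray's middle lane; origin at the centre of its foot, z up. To be left alone
- cup_one: Lidded sample cup, 55 mm across, 58 mm high, standing loose to the right of the tray; origin at the centre of its foot. To be left alone
- cup_two: Another such sample cup, 55 mm across, 58 mm high, to the right of the tray; origin at the centre of its foot. To be left alone
- dropper_bottle: Small brown bottle, 35 mm across, 85 mm high, to the right of the tray; origin at the centre of its foot. To be left alone
- tape: Roll of adhesive tape lying flat, 52 mm across, 19 mm high, to the right of the tray; origin at the centre of its underside. To be left alone
Not all that is in view belongs to the job. Leave any yellow look-alike of the carton_small alone.

How it is judged:
At the end, for the whole second after the job is handed in: Both cartons lie still on their undersides (within 0.08 rad, centre at most 6 mm above lying flat), each in its own bay (centre within 50 mm of mid-bay lengthwise, 22 mm sideways); vials, cups and dropper upright (0.15 rad), they and the tape within 20 mm of their starts (angle between each of carton_large, carton_small's own z axis and vertical below 0.08 rad and x of carton_large_centre in the frame of carton_tray between -0.05 and 0.05 m and y of carton_large_centre in the frame of carton_tray between 0.039 and 0.083 m and height (world z) of carton_large_centre below 0.034 m and linear speed of each of carton_large, carton_small below 0.02 m/s and angular speed of each of carton_large, carton_small below 0.2 rad/s and x of carton_small_centre in the frame of carton_tray between -0.05 and 0.05 m and y of carton_small_centre in the frame of carton_tray between -0.083 and -0.039 m and height (world z) of carton_small_centre below 0.0315 m and angle between each of vial_white, vial_dark, cup_one, cup_two, dropper_bottle's own z axis and vertical below 0.15 rad and distance of each of vial_white, vial_dark, cup_one, cup_two, dropper_bottle, tape from where it was at the start of the episode below 0.02 m); the robot touches nothing.
It fails at once if a carton is lifted off the tray instead of being tipped over its bottom edge (height (world z) of any of carton_large_centre, carton_small_centre above 0.07 m).
It fails at once if a vial in the middle lane is knocked over or shifted by more than 20 mm (angle between any of vial_white, vial_dark's own z axis and vertical above 0.5 rad or distance of any of vial_white, vial_dark from where it was at the start of the episode above 0.02 m).
It fails at once if a cup, the dropper bottle or the tape roll is shifted by more than 20 mm (distance of any of cup_one, cup_two, dropper_bottle, tape from where it was at the start of the episode above 0.02 m).
It also fails if it takes over 38 s, if anything falls off the work surface, if the arm or the gripper's body presses on something with over 40 N, if the wrist force passes 120 N, or if a joint passes its speed limit or range.

## Working session

There is one attempt and no reset: what is moved stays moved. The work goes in short steps, Python scripts to look and compute and a shell command to move; the robot and the scene stay as the last step left them, time stands still between calls to the robot, and variables do not carry over. Pictures are saved under pics/ and viewed, about 8 in all and at most 12, crops included, and the job is handed in when it is done.

```bash
mkdir -p pics; cat > h.py <<'E'
import numpy as np, cv2
from plant import robot
def cam(n):
    i=robot.camera_info(n); p,d=robot.read_camera(n); return p,d,i
def pts(d,i):
    f=240/np.tan(np.radians(i["vertical_fov"])/2)
    v,u=np.mgrid[:480,:640]
    P=np.stack([(u-i["cx"])/f*d,-(v-i["cy"])/f*d,-d],-1)
    T=np.array(i["cam_to_world"]); return P@T[:3,:3].T+T[:3,3]
E
python3 - <<'E'
from h import *
print(robot.read_state())
for n in("top","scene"):
    p,d,i=cam(n); cv2.imwrite(f"pics/{n}0.png",p[...,::-1]); np.savez(f"{n}0.npz",p=p,P=pts(d,i),d=d); print({k:v for k,v in i.items()})
E
```

```text
{'t': 0.0, 'q': array([ 1.19459921e+00,  1.31144919e-01,  1.48926549e+00, -1.13632264e-05,
        1.52300017e+00, -8.53959525e-02]), 'dq': array([ 3.84788963e-04,  2.35697113e-04,  1.02883099e-03, -6.99272715e-04,
       -5.76610845e-05, -1.67628853e-04]), 'joint_torque': array([ 1.90474078e-03, -5.59820259e+01, -4.91780341e+01,  7.71054765e-02,
        3.45102930e-02, -1.92722696e-04]), 'tool_pos': array([0.17180398, 0.57428718, 0.21760473]), 'orientation': array([-4.55121891e-01, -3.10804077e+00,  2.78359844e-03]), 'force': array([0.01201903, 0.58657694, 0.26357099]), 'wrist_torque': array([ 0.02267316, -0.05504084,  0.00384617]), 'opening': 0.0929765276189036}
{'vertical_fov': 42.67377437300288, 'cx': 319.43318713433524, 'cy': 247.0559107188809, 'cam_to_world': array([[ 2.78914774e-03,  9.83017306e-01, -1.83491681e-01,
         3.22982044e-01],
       [-9.99925988e-01,  5.68632563e-04, -1.21529523e-02,
        -6.20646715e-02],
       [-1.18422231e-02,  1.83511997e-01,  9.82946137e-01,
         1.49997849e+00],
       [ 0.00000000e+00,  0.00000000e+00,  0.00000000e+00,
         1.00000000e+00]])}
{'vertical_fov': 49.21531296242765, 'cx': 325.3781136950301, 'cy': 237.24081335819068, 'cam_to_world': array([[-0.56384718,  0.34840827, -0.74879105, -0.22698075],
       [-0.82587731, -0.23595381,  0.51210592,  0.48390619],
       [ 0.00174183,  0.90715902,  0.42078437,  0.52339294],
       [ 0.        ,  0.        ,  0.        ,  1.        ]])}
```

View pics/top0.png

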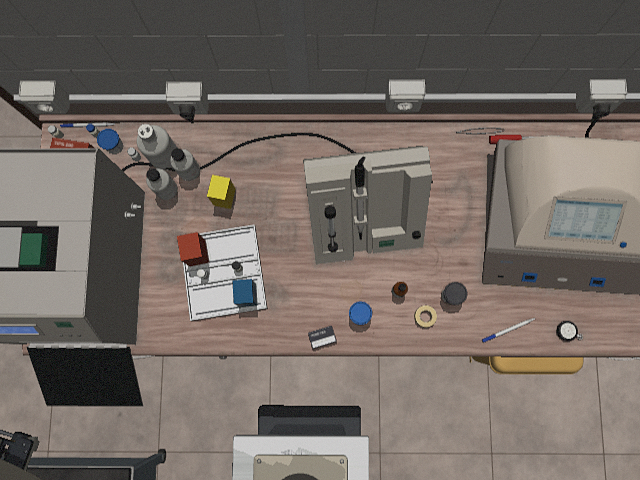

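View pics/scene0.png

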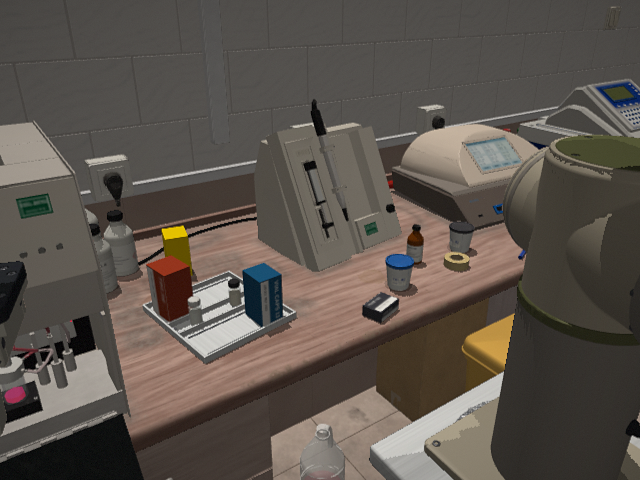

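The top view shows a red carton at (192,248) and a blue one at (243,292), both in the tray. The vials are at (202,275) and (238,268), and the yellow look-alike stands outside the tray at (221,192). Next I measure them.

```bash
python3 - <<'E'
from h import *
z=np.load("top0.npz"); p=z["p"]; P=z["P"]; s=np.load("scene0.npz")
hs=cv2.cvtColor(p,cv2.COLOR_RGB2HSV)
def m(lo,hi,h): return cv2.inRange(h,np.array(lo),np.array(hi))
win=np.zeros((480,640),np.uint8); win[180:330,165:280]=1
for n,lo,hi in(("red",(0,120,40),(9,255,255)),("blue",(95,100,40),(115,255,255)),("yel",(22,150,80),(35,255,255))):
    for q,PP,src,w in((p,P,"top",win),(s["p"],s["P"],"scene",None)):
        k=m(lo,hi,cv2.cvtColor(q,cv2.COLOR_RGB2HSV))
        if w is not None:k=k*w
        else: k[:220]=0;k[335:]=0;k[:,300:]=0;k[:,:140]=0
        X=PP[k>0]; zt=np.percentile(X[:,2],98)
        T=X[X[:,2]>zt-.008]
        r=cv2.minAreaRect((T[:,:2]*1000).astype(np.float32))
        print(n,src,len(T),"ztop",zt.round(4),"rect",np.round(r[0],1),np.round(r[1],1),round(r[2],1), "zmin",np.percentile(X[:,2],2).round(3))
        print(cv2.boxPoints(r).round(1).tolist())
# tray: bright low pixels
k=m((0,0,150),(180,40,255),hs)*win
k[(P[...,2]>.03)]=0
X=P[k>0]; 
k=cv2.morphologyEx(k,cv2.MORPH_CLOSE,np.ones((25,25)))
c=max(cv2.findContours(k,0,2)[0],key=cv2.contourArea)
n,l,st,_=cv2.connectedComponentsWithStats(m((0,0,150),(180,40,255),hs)*win)
X=P[(k>0)&(P[...,2]<.03)&(P[...,2]>-.01)]
r=cv2.minAreaRect((X[:,:2]*1000).astype(np.float32)); print("tray",r,cv2.boxPoints(r).tolist(), cv2.minAreaRect(c))
# vials
for n,(u,v) in dict(w=(203,272),d=(238,266)).items():
    Q=P[v-8:v+9,u-8:u+9].reshape(-1,3); Q=Q[(Q[:,2]>.038)&(Q[:,2]<.055)]; print(n,Q.mean(0),np.ptp(Q,0))
vis=cv2.resize(p[170:335,150:290],None,fx=5,fy=3.6*5/3.6,interpolation=2)
cv2.imwrite("pics/c1.png",cv2.resize(p[220:330,170:280],None,fx=5,fy=5,interpolation=2)[...,::-1])
q=s["p"][210:370,130:310]; cv2.imwrite("pics/c2.png",cv2.resize(q,None,fx=3.5,fy=3.5,interpolation=2)[...,::-1])
a=cv2.imread("pics/c1.png");b=cv2.imread("pics/c2.png");b=cv2.resize(b,(400,356));a=cv2.resize(a,(400,400))
cv2.imwrite("pics/c3.png",np.hstack([a,np.vstack([b,np.zeros((44,400,3),np.uint8)])]))
E
```

```text
red top 383 ztop 0.1044 rect [454.8 123.9] [450.4  70.1] 45.8 zmin 0.022
[[272.70001220703125, -13.199999809265137], [323.0, -62.099998474121094], [636.7999877929688, 260.8999938964844], [586.5999755859375, 309.79998779296875]]
red scene 601 ztop 0.1007 rect [192.4 350.9] [ 65.5 877.4] 76.7 zmin 0.012
[[-242.10000610351562, 420.20001220703125], [611.7000122070312, 218.0], [626.7999877929688, 281.70001220703125], [-227.0, 483.8999938964844]]
blue top 377 ztop 0.0979 rect [481.8 132.3] [54.2 44.1] 4.3 zmin 0.086
[[453.1000061035156, 152.3000030517578], [456.3999938964844, 108.30000305175781], [510.3999938964844, 112.4000015258789], [507.1000061035156, 156.39999389648438]]
blue scene 503 ztop 0.0957 rect [136. 287.] [ 61.4 823.6] 65.8 zmin 0.012
[[-252.1999969482422, 427.8999938964844], [498.8999938964844, 90.0], [524.0999755859375, 146.0], [-227.0, 483.8999938964844]]
yel top 222 ztop 0.0972 rect [528.9  87.4] [505.1  62.7] 28.9 zmin 0.083
[[292.70001220703125, -7.199999809265137], [323.0, -62.099998474121094], [765.2000122070312, 182.0], [734.9000244140625, 236.89999389648438]]
yel scene 331 ztop 0.0929 rect [728.7 196. ] [44.9 59. ] 78.1 zmin 0.017
[[695.2999877929688, 180.10000610351562], [753.0, 168.0], [762.2000122070312, 211.89999389648438], [704.5, 224.10000610351562]]
tray ((598.23681640625, 212.46896362304688), (352.47979736328125, 212.77503967285156), 17.01378059387207) [[398.58099365234375, 262.6322937011719], [460.83929443359375, 59.16946029663086], [797.8926391601562, 162.30563354492188], [735.6343383789062, 365.7684631347656]] ((221.86468505859375, 272.01959228515625), (86.12884521484375, 77.36490631103516), 81.76437377929688)
w [0.52933692 0.23848901 0.04956247] [0.01887898 0.02058224 0.01686967]
d [0.54838892 0.15548896 0.04903796] [0.01875082 0.0200668  0.0163855 ]
```

View pics/c3.png

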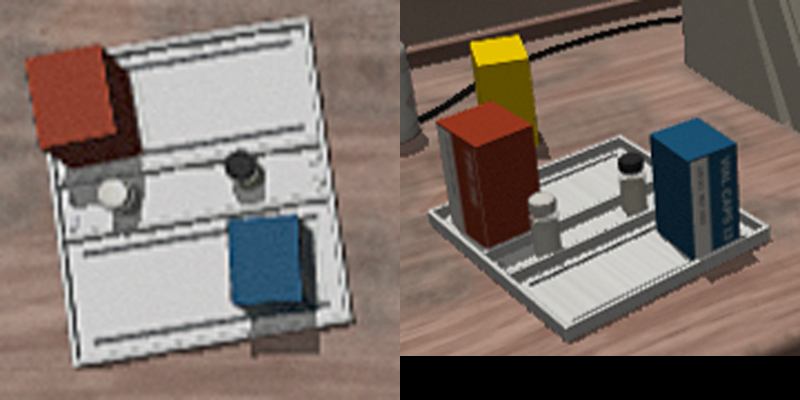

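```bash
cat >> h.py <<'E'
def ray(i,uv,z):
    f=240/np.tan(np.radians(i["vertical_fov"])/2); T=np.array(i["cam_to_world"]); uv=np.atleast_2d(uv).astype(float)
    D=np.stack([(uv[:,0]-i["cx"])/f,-(uv[:,1]-i["cy"])/f,-np.ones(len(uv))],-1)@T[:3,:3].T
    return T[:3,3]+D*((z-T[2,3])/D[:,2])[:,None]
def face(p,P,lo,hi,zr,box):
    k=cv2.inRange(cv2.cvtColor(p,cv2.COLOR_RGB2HSV),np.array(lo),np.array(hi))>0
    b=np.zeros_like(k); b[box[1]:box[3],box[0]:box[2]]=1
    X=P[k&b&(P[...,2]>zr[0])&(P[...,2]<zr[1])]
    r=cv2.minAreaRect((X[:,:2]*1000).astype(np.float32)); return r,X[:,2].mean(),len(X),cv2.boxPoints(r).round(0).tolist()
E
python3 - <<'E'
from h import *
i=robot.camera_info("top")
c=ray(i,[(254.7,224.7),(267.4,308),(191.2,320.9)],.013)*1000
print(c.round(1),np.linalg.norm(c[0]-c[1]),np.linalg.norm(c[1]-c[2]))
ctr=(c[0]+c[2])/2; x=c[1]-c[2]; yy=c[0]-c[1]
print(ctr,np.degrees(np.arctan2(x[1],x[0])),np.degrees(np.arctan2(yy[1],yy[0]))-90)
th=(np.arctan2(x[1],x[0])+np.arctan2(yy[1],yy[0])-np.pi/2)/2
R=np.array([[np.cos(th),-np.sin(th)],[np.sin(th),np.cos(th)]])
for n in("top","scene"):
  z=np.load(n+"0.npz"); 
  for lo,hi,zr in(((0,120,40),(9,255,255),(.09,.12)),((95,100,40),(115,255,255),(.085,.115))):
    f=face(z["p"],z["P"],lo,hi,zr,(165,220,280,310) if n=="top" else (140,220,300,335))
    print(n,f,"tray:",R.T@(np.array(f[0][0])-ctr[:2]))
for v in((529.3,238.5),(548.4,155.5)): print(R.T@(np.array(v)-ctr[:2]))
print("yaw",th)
E
```

```text
[[656.9 117.2  13. ]
 [450.5  81.8  13. ]
 [419.  265.4  13. ]] 209.45865921728958 186.2523335865611
[537.97999912 191.28813841  13.        ] -80.28507042099118 -80.2845366544402
top (((586.248046875, 259.419189453125), (60.27035140991211, 51.104644775390625), 9.571589469909668), np.float64(0.098006023442557), 529, [[552.0, 280.0], [561.0, 229.0], [620.0, 239.0], [612.0, 290.0]]) tray: [-59.00869419  59.07299349]
top (((481.9742126464844, 132.51336669921875), (54.634979248046875, 44.698944091796875), 2.9780561923980713), np.float64(0.0929432347914355), 449, [[454.0, 153.0], [456.0, 109.0], [510.0, 112.0], [508.0, 156.0]]) tray: [ 48.48084596 -65.12088361]
scene (((584.6958618164062, 258.8575439453125), (62.796024322509766, 51.05792236328125), 11.745919227600098), np.float64(0.09825330561889327), 643, [[549.0, 277.0], [559.0, 227.0], [621.0, 240.0], [610.0, 290.0]]) tray: [-58.71703587  57.44829058]
scene (((479.7524108886719, 132.49008178710938), (57.26974868774414, 47.1685676574707), 5.53509521484375), np.float64(0.09336541611644601), 531, [[449.0, 153.0], [454.0, 106.0], [511.0, 112.0], [506.0, 159.0]]) tray: [ 48.12886609 -67.3147513 ]
[-47.99954119  -0.58847716]
[37.03327523  4.23128766]
yaw -1.4012341610499304
```

The checks match: the tray measures 186 x 209 mm and the tops are 60 x 51 mm at z 0.098 (red, large) and 55 x 45 mm at z 0.093 (blue, small). The yellow one is outside the tray, so it is the decoy. The enlarged crop also shows red at the far left end and blue at the near right end. Next I check obstacle heights along the approach and work out the goals.

```bash
python3 - <<'E'
from h import *
P=np.vstack([np.load(n+"0.npz")["P"][np.load(n+"0.npz")["d"]>0] for n in("top","scene")])
print("max height mm; cols y:",[round(y,2) for y in np.arange(.65,-.1,-.05)])
for x in np.arange(.1,.8,.05):
    print(round(x,2),[int(1000*P[(abs(P[:,0]-x-.025)<.025)&(abs(P[:,1]-y-.025)<.025)][:,2].max(initial=-.009)) for y in np.arange(.65,-.1,-.05)])
th=-1.40123; R=np.array([[np.cos(th),-np.sin(th)],[np.sin(th),np.cos(th)]])
for n,t in(("redpre",(-115,59)),("bluepre",(100,-66)),("mid",(0,0))): print(n,R@np.array(t)+[538,191.3])
E
```

```text
max height mm; cols y: [np.float64(0.65), np.float64(0.6), np.float64(0.55), np.float64(0.5), np.float64(0.45), np.float64(0.4), np.float64(0.35), np.float64(0.3), np.float64(0.25), np.float64(0.2), np.float64(0.15), np.float64(0.1), np.float64(0.05), np.float64(-0.0), np.float64(-0.05)]
0.1 [-9, -9, -9, 350, 351, -9, -9, -9, -9, -9, 6, 19, 20, 362, 20]
0.15 [-9, -9, -9, 351, 349, 593, 627, -9, -9, -9, -4, 0, 2, 0, -2]
0.2 [-9, -9, -9, -9, -9, -9, -9, -9, -9, -9, -9, -9, -9, -9, -9]
0.25 [-9, -9, -9, -9, -9, -9, -9, -9, -9, -9, -9, -9, -9, -9, -9]
0.3 [22, 24, 25, 26, 26, 25, 5, 7, 10, 8, 7, 4, 6, 7, 8]
0.35 [134, 249, 323, 326, 328, 330, 323, 11, 9, 8, 9, 11, 7, 12, 31]
0.4 [-9, -9, 340, 340, 341, 340, 341, 8, 16, 18, 19, 82, 15, 9, 18]
0.45 [-9, -9, 340, 343, 342, 342, 342, 10, 17, 10, 97, 99, 18, 10, 10]
0.5 [-9, -9, 326, 325, 339, 342, 342, 9, 84, 56, 97, 98, 14, 10, 9]
0.55 [-9, 288, 339, 341, 340, 341, 341, 9, 106, 107, 54, 56, 9, 10, 112]
0.6 [182, -9, 341, 341, 342, 341, 341, 15, 104, 104, 17, 20, 8, 9, 217]
0.65 [78, 19, 341, 343, 343, 341, 341, 10, 9, 10, 92, 19, 8, 9, 276]
0.7 [-9, 315, 340, 340, 341, 341, 343, 139, 13, 98, 97, 11, 7, 10, 271]
0.75 [-9, -9, -9, -9, 3, 40, 136, 137, 137, 96, 97, 7, 12, 9, 238]
redpre [576.74700978 314.60721485]
bluepre [489.82206024  81.59637144]
mid [538.  191.3]
```

```bash
python3 - <<'E'
from h import *
P=np.vstack([np.load(n+"0.npz")["P"][np.load(n+"0.npz")["d"]>0] for n in("top","scene")])
for z0,z1 in((.05,.12),(.12,.2),(.2,.3),(.3,.36)):
  print(z0,[(round(x,2),Q[:,1].min().round(3) if len(Q) else None) for x in np.arange(.36,.76,.05) for Q in [P[(abs(P[:,0]-x)<.02)&(P[:,2]>z0)&(P[:,2]<z1)&(P[:,1]>.31)&(P[:,1]<.55)]]])
E
```

```text
0.05 [(np.float64(0.36), np.float64(0.396)), (np.float64(0.41), np.float64(0.396)), (np.float64(0.46), np.float64(0.395)), (np.float64(0.51), np.float64(0.395)), (np.float64(0.56), np.float64(0.396)), (np.float64(0.61), np.float64(0.396)), (np.float64(0.66), np.float64(0.376)), (np.float64(0.71), np.float64(0.322))]
0.12 [(np.float64(0.36), np.float64(0.395)), (np.float64(0.41), np.float64(0.395)), (np.float64(0.46), np.float64(0.395)), (np.float64(0.51), np.float64(0.395)), (np.float64(0.56), np.float64(0.395)), (np.float64(0.61), np.float64(0.395)), (np.float64(0.66), np.float64(0.376)), (np.float64(0.71), np.float64(0.395))]
0.2 [(np.float64(0.36), np.float64(0.396)), (np.float64(0.41), np.float64(0.395)), (np.float64(0.46), np.float64(0.395)), (np.float64(0.51), np.float64(0.395)), (np.float64(0.56), np.float64(0.395)), (np.float64(0.61), np.float64(0.396)), (np.float64(0.66), np.float64(0.395)), (np.float64(0.71), np.float64(0.395))]
0.3 [(np.float64(0.36), None), (np.float64(0.41), np.float64(0.396)), (np.float64(0.46), np.float64(0.396)), (np.float64(0.51), np.float64(0.396)), (np.float64(0.56), np.float64(0.396)), (np.float64(0.61), np.float64(0.395)), (np.float64(0.66), np.float64(0.395)), (np.float64(0.71), np.float64(0.395))]
```

```bash
python3 -m pendant '[{"translation":[0,0,-45],"twist":[0,0,0],"grip":-1},{"translation":[0,0,-45],"twist":[0,0,0],"grip":-1},{"translation":[0,0,-45],"twist":[0,0,0],"grip":-1},{"translation":[0,0,-45],"twist":[0,0,0],"grip":-1},{"translation":[0,0,-45],"twist":[0,0,0],"grip":-1},{"translation":[-30,-26,0],"twist":[0,0,0],"grip":-1},{"translation":[-30,-26,0],"twist":[0,0,0],"grip":-1},{"translation":[-30,-26,0],"twist":[0,0,0],"grip":-1},{"translation":[-30,-26,0],"twist":[0,0,0],"grip":-1},{"translation":[-30,-26,0],"twist":[0,0,0],"grip":-1}]'
cat > st.py <<'E'
from h import *
import sys
from scipy.spatial.transform import Rotation as Ro
s=robot.read_state(); R=Ro.from_rotvec(s["orientation"]).as_matrix()
print(s["t"],s["tool_pos"].round(4),"toolx ang",np.degrees(np.arctan2(R[1,0],R[0,0])).round(2),"z",R[:,2].round(3),s["force"].round(1),s["q"].round(2))
if len(sys.argv)>3: print("tool delta mm",(R.T@(np.array(sys.argv[1:4],float)-s["tool_pos"]*1000)).round(1))
E
python3 st.py 484.7 88.6 200
```

```text
t: 1.1
tool_pos: [0.279, 0.405, 0.4452]
orientation: [-0.442, -3.107, 0.022]
force: [0.9, -0.0, -0.5]
opening: 0.0177
1.1 [0.279  0.405  0.4452] toolx ang 163.79 z [-0.005 -0.014 -1.   ] [ 0.9 -0.  -0.5] [ 0.87 -0.12  1.33 -0.01  1.95 -0.42]
tool delta mm [-286.2 -242.8  248.4]
```

```bash
python3 -m pendant '[{"translation":[-36,-30,0],"twist":[0,0,0],"grip":-1},{"translation":[-36,-30,0],"twist":[0,0,0],"grip":-1},{"translation":[-36,-30,0],"twist":[0,0,0],"grip":-1},{"translation":[-36,-30,0],"twist":[0,0,0],"grip":-1},{"translation":[-36,-30,0],"twist":[0,0,0],"grip":-1},{"translation":[-36,-30,0],"twist":[0,0,0],"grip":-1},{"translation":[-36,-30,0],"twist":[0,0,0],"grip":-1},{"translation":[-34,-30,0],"twist":[0,0,0],"grip":-1},{"translation":[0,0,0],"twist":[0,0,0.15],"grip":-1},{"translation":[0,0,0],"twist":[0,0,0.15],"grip":-1}]' >/dev/null
python3 -m pendant '[{"translation":[0,0,30],"twist":[0,0,0.15],"grip":-1},{"translation":[0,0,30],"twist":[0,0,0.15],"grip":-1},{"translation":[0,0,30],"twist":[0,0,0.15],"grip":-1},{"translation":[0,0,30],"twist":[0,0,0.15],"grip":-1},{"translation":[0,0,30],"twist":[0,0,0.15],"grip":-1},{"translation":[0,0,30],"twist":[0,0,0.15],"grip":-1},{"translation":[0,0,30],"twist":[0,0,0],"grip":-1},{"translation":[0,0,0],"twist":[0,0,0],"grip":-1},{"translation":[0,0,0],"twist":[0,0,0],"grip":-1},{"translation":[0,0,0],"twist":[0,0,0],"grip":-1}]' >/dev/null
python3 st.py 484.7 88.6 80
```

```text
3.1 [0.4896 0.0698 0.2241] toolx ang 94.61 z [-0.016 -0.016 -1.   ] [ 0.9 -1.   0.2] [ 0.05 -0.14  1.75 -0.02  1.55 -0.03]
tool delta mm [ 21.3  -0.8 143.8]
```

```bash
python3 -m pendant '[{"translation":[5,0,20],"twist":[0,0,0],"grip":-1},{"translation":[5,0,20],"twist":[0,0,0],"grip":-1},{"translation":[5,0,20],"twist":[0,0,0],"grip":-1},{"translation":[5,0,20],"twist":[0,0,0],"grip":-1},{"translation":[0,0,20],"twist":[0,0,0],"grip":-1},{"translation":[0,0,20],"twist":[0,0,0],"grip":-1},{"translation":[0,0,15],"twist":[0,0,0],"grip":-1},{"translation":[0,0,10],"twist":[0,0,0],"grip":-1},{"translation":[0,0,0],"twist":[0,0,0],"grip":-1},{"translation":[0,0,0],"twist":[0,0,0],"grip":-1}]' >/dev/null
python3 st.py 481.5 132.5 80
python3 - <<'E'
from h import *
p,d,i=cam("scene"); cv2.imwrite("pics/s1.png",cv2.resize(p[170:370,130:390],None,fx=3,fy=3)[...,::-1])
E
```

```text
4.1 [0.5017 0.0894 0.0945] toolx ang 94.81 z [ 0.015 -0.014 -1.   ] [-1.1 -0.1  0.4] [ 0.09 -0.03  1.89 -0.02  1.27  0.01]
tool delta mm [ 44.8 -16.7  13.6]
```

View pics/s1.png

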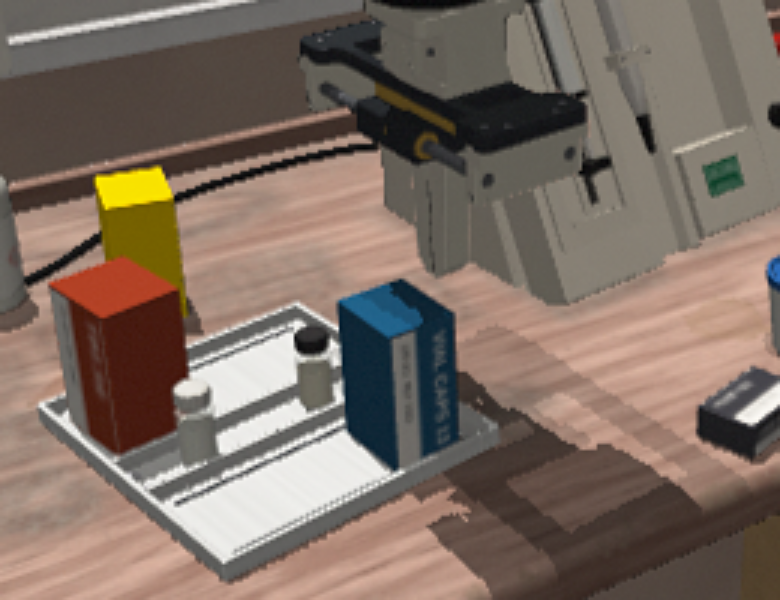

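The picture shows the fingers shut behind the blue carton at (395,370), with both cartons and both vials still standing. The tool drifted 17 mm sideways and is 14 mm too high, so I correct that and then push.

```bash
python3 -m pendant '[{"translation":[0,-5,4],"twist":[0,0,0],"grip":-1},{"translation":[0,-5,4],"twist":[0,0,0],"grip":-1},{"translation":[0,-5,4],"twist":[0,0,0],"grip":-1},{"translation":[0,-2,2],"twist":[0,0,0],"grip":-1},{"translation":[0,0,0],"twist":[0,0,0],"grip":-1},{"translation":[4,0,0],"twist":[0,0,0],"grip":-1},{"translation":[4,0,0],"twist":[0,0,0],"grip":-1},{"translation":[4,0,0],"twist":[0,0,0],"grip":-1},{"translation":[4,0,0],"twist":[0,0,0],"grip":-1},{"translation":[0,0,0],"twist":[0,0,0],"grip":-1}]' >/dev/null
python3 st.py 481.5 132.5 80
```

```text
5.15 [0.4836 0.1053 0.0815] toolx ang 94.81 z [ 0.019 -0.013 -1.   ] [ 0.3  0.2 -0.7] [ 0.12 -0.06  1.94 -0.02  1.24  0.04]
tool delta mm [27.3  0.1  1.1]
```

```bash
python3 -m pendant '[{"translation":[4,0,0],"twist":[0,0,0],"grip":-1},{"translation":[4,0,0],"twist":[0,0,0],"grip":-1},{"translation":[4,0,0],"twist":[0,0,0],"grip":-1},{"translation":[4,0,0],"twist":[0,0,0],"grip":-1},{"translation":[4,0,0],"twist":[0,0,0],"grip":-1},{"translation":[4,0,0],"twist":[0,0,0],"grip":-1},{"translation":[4,0,0],"twist":[0,0,0],"grip":-1},{"translation":[4,0,0],"twist":[0,0,0],"grip":-1},{"translation":[0,0,0],"twist":[0,0,0],"grip":-1},{"translation":[0,0,0],"twist":[0,0,0],"grip":-1}]' >/dev/null
python3 st.py 481.5 132.5 80
python3 - <<'E'
from h import *
p,d,i=cam("scene"); cv2.imwrite("pics/s2.png",cv2.resize(p[170:370,130:390],None,fx=2,fy=2)[...,::-1])
E
```

```text
6.15 [0.4807 0.1406 0.0809] toolx ang 94.85 z [ 0.019 -0.013 -1.   ] [ 0.5 -0.7  0.4] [ 0.19 -0.04  1.92 -0.02  1.24  0.12]
tool delta mm [-8.1  0.1  1.1]
```

View pics/s2.png

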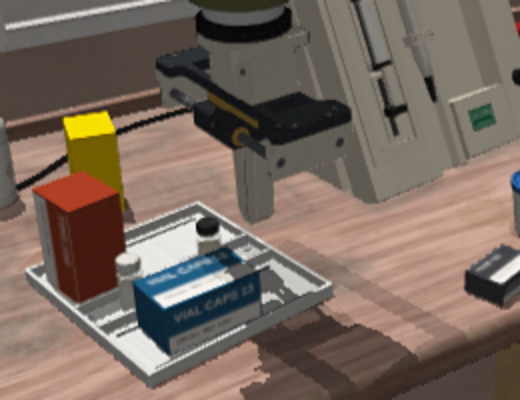

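Blue lies flat at (195,300) in the picture, with its printed face up. Next is red.

```bash
python3 -m pendant '[{"translation":[0,0,-35],"twist":[0,0,0],"grip":-1},{"translation":[0,0,-35],"twist":[0,0,0],"grip":-1},{"translation":[0,0,-35],"twist":[0,0,0],"grip":-1},{"translation":[0,0,-35],"twist":[0,0,0],"grip":-1},{"translation":[0,0,-20],"twist":[0,0,-0.09],"grip":-1},{"translation":[30,-20,0],"twist":[0,0,0],"grip":-1},{"translation":[30,-20,0],"twist":[0,0,0],"grip":-1},{"translation":[30,-20,0],"twist":[0,0,0],"grip":-1},{"translation":[30,-20,0],"twist":[0,0,0],"grip":-1},{"translation":[0,0,0],"twist":[0,0,0],"grip":-1}]' >/dev/null
python3 st.py 577.4 305 86
```

```text
7.2 [0.3749 0.2475 0.2446] toolx ang 99.86 z [ 0.019 -0.012 -1.   ] [0.7 0.5 0.2] [ 0.49 -0.31  1.85 -0.02  1.58  0.31]
tool delta mm [ 24.4 206.7 161.7]
```

```bash
python3 -m pendant '[{"translation":[5,30,0],"twist":[0,0,0],"grip":-1},{"translation":[5,30,0],"twist":[0,0,0],"grip":-1},{"translation":[5,30,0],"twist":[0,0,0],"grip":-1},{"translation":[5,30,0],"twist":[0,0,0],"grip":-1},{"translation":[4,30,0],"twist":[0,0,0],"grip":-1},{"translation":[0,30,0],"twist":[0,0,0],"grip":-1},{"translation":[0,25,0],"twist":[0,0,0],"grip":-1},{"translation":[0,0,0],"twist":[0,0,0],"grip":-1},{"translation":[0,0,0],"twist":[0,0,0],"grip":-1},{"translation":[0,0,0],"twist":[0,0,0],"grip":-1}]' >/dev/null
python3 st.py 577.4 305 86
```

```text
8.2 [0.5828 0.3031 0.2453] toolx ang 99.87 z [ 0.02  -0.015 -1.   ] [-0.2  0.   0.1] [ 0.41  0.26  1.29 -0.02  1.58  0.24]
tool delta mm [  5.7  -7.7 159.1]
```

```bash
python3 -m pendant '[{"translation":[3,-4,10],"twist":[0,0,0],"grip":-1},{"translation":[3,-4,10],"twist":[0,0,0],"grip":-1},{"translation":[0,0,12],"twist":[0,0,0],"grip":-1},{"translation":[0,0,12],"twist":[0,0,0],"grip":-1},{"translation":[0,0,12],"twist":[0,0,0],"grip":-1},{"translation":[0,0,12],"twist":[0,0,0],"grip":-1},{"translation":[0,0,12],"twist":[0,0,0],"grip":-1},{"translation":[0,0,12],"twist":[0,0,0],"grip":-1},{"translation":[0,0,12],"twist":[0,0,0],"grip":-1},{"translation":[0,0,0],"twist":[0,0,0],"grip":-1}]' >/dev/null
python3 st.py 577.4 305 86
```

```text
9.2 [0.5716 0.3057 0.1305] toolx ang 99.97 z [ 0.017 -0.016 -1.   ] [ 0.2 -0.6 -0.7] [ 0.42  0.3   1.45 -0.02  1.38  0.25]
tool delta mm [-0.9  4.9 44.6]
```

```bash
python3 -m pendant '[{"translation":[0,2,9],"twist":[0,0,0],"grip":-1},{"translation":[0,2,9],"twist":[0,0,0],"grip":-1},{"translation":[0,1,9],"twist":[0,0,0],"grip":-1},{"translation":[0,1,9],"twist":[0,0,0],"grip":-1},{"translation":[0,0,9],"twist":[0,0,0],"grip":-1},{"translation":[0,0,0],"twist":[0,0,0],"grip":-1},{"translation":[-4,0,0],"twist":[0,0,0],"grip":-1},{"translation":[-4,0,0],"twist":[0,0,0],"grip":-1},{"translation":[-4,0,0],"twist":[0,0,0],"grip":-1},{"translation":[0,0,0],"twist":[0,0,0],"grip":-1}]'
python3 st.py 585.5 259.2 86
```

```text
t: 10.2
tool_pos: [0.5826, 0.2936, 0.0837]
orientation: [2.004, 2.387, 0.002]
force: [-0.2, 0.1, 0.3]
opening: 0.0006
10.2 [0.5826 0.2936 0.0837] toolx ang 99.97 z [ 0.02  -0.015 -1.   ] [-0.2  0.1  0.3] [ 0.4   0.35  1.48 -0.02  1.3   0.23]
tool delta mm [-34.4  -3.1  -1.8]
```

```bash
python3 -m pendant '[{"translation":[-4,0,0],"twist":[0,0,0],"grip":-1},{"translation":[-4,-1,0],"twist":[0,0,0],"grip":-1},{"translation":[-4,0,0],"twist":[0,0,0],"grip":-1},{"translation":[-4,-1,0],"twist":[0,0,0],"grip":-1},{"translation":[-4,0,0],"twist":[0,0,0],"grip":-1},{"translation":[-4,0,0],"twist":[0,0,0],"grip":-1},{"translation":[-4,0,0],"twist":[0,0,0],"grip":-1},{"translation":[-4,0,0],"twist":[0,0,0],"grip":-1},{"translation":[-4,0,0],"twist":[0,0,0],"grip":-1},{"translation":[-4,0,0],"twist":[0,0,0],"grip":-1}]' >/dev/null
python3 -m pendant '[{"translation":[-4,0,0],"twist":[0,0,0],"grip":-1},{"translation":[-4,0,0],"twist":[0,0,0],"grip":-1},{"translation":[0,0,0],"twist":[0,0,0],"grip":-1},{"translation":[0,0,0],"twist":[0,0,0],"grip":-1},{"translation":[0,0,-25],"twist":[0,0,0],"grip":-1},{"translation":[0,0,-25],"twist":[0,0,0],"grip":-1},{"translation":[0,0,-25],"twist":[0,0,0],"grip":-1},{"translation":[0,0,-25],"twist":[0,0,0],"grip":-1},{"translation":[0,0,-25],"twist":[0,0,0],"grip":-1},{"translation":[0,0,0],"twist":[0,0,0],"grip":-1}]' >/dev/null
python3 st.py
python3 - <<'E'
from h import *
p,d,i=cam("scene"); a=cv2.resize(p[170:370,130:390],None,fx=2,fy=2)
p,d,i=cam("top"); np.savez("top1.npz",p=p,P=pts(d,i),d=d); b=cv2.resize(p[220:330,170:280],(400,400),interpolation=2)[:,:280*1]
cv2.imwrite("pics/s3.png",np.hstack([a,b])[...,::-1])
E
```

```text
12.2 [0.5859 0.2438 0.2133] toolx ang 99.97 z [ 0.018 -0.015 -1.   ] [0.4 0.5 0.3] [ 0.33  0.22  1.4  -0.02  1.51  0.15]
```

View pics/s3.png

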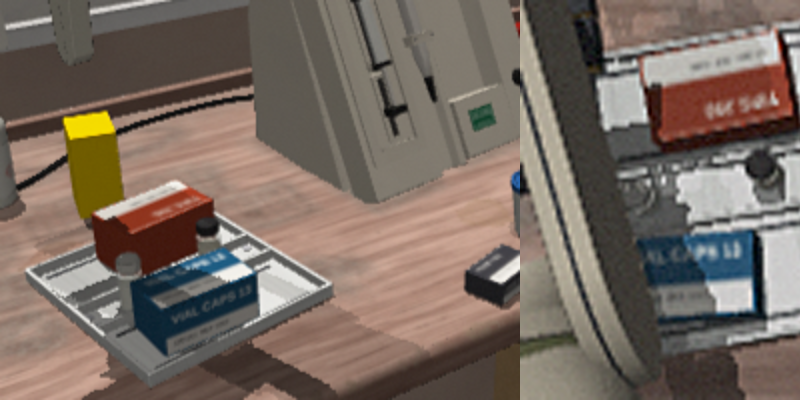

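Both cartons are lying flat: red at (150,225) and blue at (195,300). The arm hides part of the top view, so I retreat and verify numerically.

```bash
python3 -m pendant '[{"translation":[0,0,-30],"twist":[0,0,0],"grip":-1},{"translation":[0,0,-30],"twist":[0,0,0],"grip":-1},{"translation":[0,0,-30],"twist":[0,0,0],"grip":-1},{"translation":[-40,-15,0],"twist":[0,0,0],"grip":-1},{"translation":[-40,-15,0],"twist":[0,0,0],"grip":-1},{"translation":[-40,-15,0],"twist":[0,0,0],"grip":-1},{"translation":[-40,-15,0],"twist":[0,0,0],"grip":-1},{"translation":[-40,-15,0],"twist":[0,0,0],"grip":-1},{"translation":[-40,-15,0],"twist":[0,0,0],"grip":-1},{"translation":[-20,0,0],"twist":[0,0,0],"grip":-1}]' >/dev/null
python3 -m pendant '[{"translation":[-40,0,0],"twist":[0,0,0],"grip":-1},{"translation":[-40,0,0],"twist":[0,0,0],"grip":-1},{"translation":[-40,0,0],"twist":[0,0,0],"grip":-1},{"translation":[0,0,0],"twist":[0,0,0],"grip":-1},{"translation":[0,0,0],"twist":[0,0,0],"grip":-1},{"translation":[0,0,0],"twist":[0,0,0],"grip":-1},{"translation":[0,0,0],"twist":[0,0,0],"grip":-1},{"translation":[0,0,0],"twist":[0,0,0],"grip":-1},{"translation":[0,0,0],"twist":[0,0,0],"grip":-1},{"translation":[0,0,0],"twist":[0,0,0],"grip":-1}]' >/dev/null
python3 st.py
python3 - <<'E'
from h import *
th=-1.40123; R=np.array([[np.cos(th),-np.sin(th)],[np.sin(th),np.cos(th)]]); o=np.array([.538,.1913])
p,d,i=cam("top"); P=pts(d,i); P[d==0]=9
cv2.imwrite("pics/f.png",cv2.resize(p[180:345,160:480],None,fx=2.5,fy=2.5)[...,::-1])
T=np.dstack([(P[...,:2]-o)@R,P[...,2]])
for n,s,zr in(("red",1,(.042,.066)),("blue",-1,(.037,.06))):
    k=(abs(T[...,0])<.088)&(abs(T[...,1]-s*.061)<.042)&(T[...,2]>zr[0])&(T[...,2]<zr[1])
    k=cv2.morphologyEx(k.astype(np.uint8),cv2.MORPH_OPEN,np.ones((5,5)))>0
    X=T[k]; A=np.c_[X[:,:2],np.ones(len(X))]; c=np.linalg.lstsq(A,X[:,2],rcond=None)[0]
    print(n,len(X),cv2.minAreaRect((X[:,:2]*1000).astype(np.float32)),"z",np.median(X[:,2]).round(4),"slope",c[:2].round(3))
for n,(u,v) in dict(w=(203,272),d=(238,266)).items():
    Q=P[v-8:v+9,u-8:u+9].reshape(-1,3); Q=Q[(Q[:,2]>.038)&(Q[:,2]<.055)]; print(n,Q.mean(0))
E
```

```text
14.3 [ 0.5477 -0.1538  0.272 ] toolx ang 100.5 z [-0.038 -0.016 -0.999] [-0.6  0.4  0.9] [-0.35  0.06  1.46 -0.03  1.64 -0.53]
red 977 ((15.238960266113281, 62.00765609741211), (94.95946502685547, 61.914215087890625), 1.1919441223144531) z 0.053 slope [-0.005  0.012]
blue 879 ((-21.795028686523438, -59.04979705810547), (57.07315444946289, 91.1471939086914), 85.79052734375) z 0.048 slope [ 0.004 -0.005]
w [0.52904107 0.23820494 0.04923375]
d [0.5480728  0.15569443 0.0486527 ]
```

View pics/f.png

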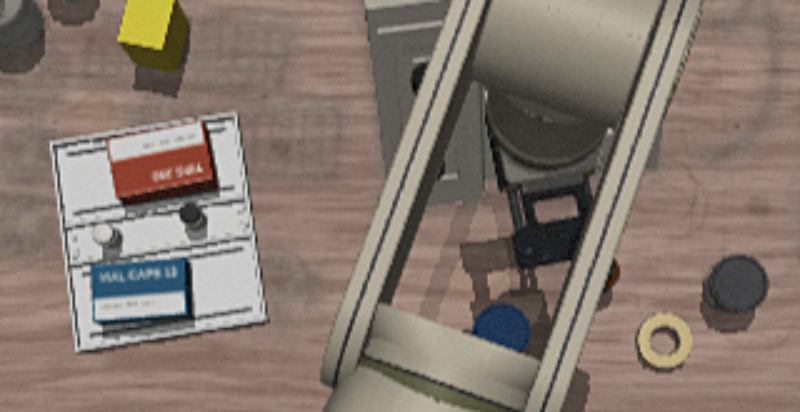

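All placements are within tolerance. I back off from the pipette stand, confirm there is no contact, and hand in.

```bash
python3 -m pendant '[{"translation":[20,-15,-10],"twist":[0,0,0],"grip":-1},{"translation":[20,-15,-10],"twist":[0,0,0],"grip":-1},{"translation":[20,-15,-10],"twist":[0,0,0],"grip":-1},{"translation":[20,-15,-10],"twist":[0,0,0],"grip":-1},{"translation":[20,-15,-10],"twist":[0,0,0],"grip":-1},{"translation":[0,0,0],"twist":[0,0,0],"grip":-1},{"translation":[0,0,0],"twist":[0,0,0],"grip":-1},{"translation":[0,0,0],"twist":[0,0,0],"grip":-1},{"translation":[0,0,0],"twist":[0,0,0],"grip":-1},{"translation":[0,0,0],"twist":[0,0,0],"grip":-1}]'
python3 - <<'E'
from h import *
z=np.load("top0.npz"); p,d,i=cam("top")
D=cv2.absdiff(p,z["p"]).max(2)
for n,(u0,v0,u1,v1) in dict(cup1=(346,298,374,328),cup2=(440,280,468,308),drop=(391,280,408,298),tape=(412,304,438,330)).items(): print(n,(D[v0:v1,u0:u1]>50).mean().round(3))
print(robot.close_job())
E
```

```text
t: 15.35
tool_pos: [0.4557, -0.0658, 0.3255]
orientation: [-1.997, -2.402, 0.055]
force: [0.4, -0.2, -0.8]
opening: 0.0002
cup1 0.376
cup2 0.0
drop 0.0
tape 0.0
the job is handed in; nothing more can be done
None
```

I tipped both cartons over with the shut fingertips and handed the job in at about 15.4 s. They now lie flat and right way up in their own bays.

| Carton | Centre in tray x, y (mm) | Top face height (mm) | Slope |
|---|---|---|---|
| Large (red) | +15, +62 | 53 | about 0.01 rad |
| Small (blue) | -22, -59 | 48 | below 0.01 rad |

- **Vials:** both stand upright and moved less than 1 mm.
- **Cup two, dropper bottle and tape:** the top camera's view of them is unchanged from the start.
- **Cup one:** the final image comparison flagged a change there (38% of pixels), most likely the arm covering it. The picture before that showed it at its starting pixel, (360,312), and the arm never came below 0.2 m near it. I did not check it again after the arm cleared.
- **Arm:** at hand-in the fingertips were at 0.33 m, clear of everything, and the force reading was near zero.
- **Slip on the way:** I mistyped one sideways move while the tool was at 0.24 m. It touched nothing, and I corrected it on the next move.

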